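# Fit the grater insert in the kitchen slicer and clip it down

### The arm

A 6-joint arm with a two-finger parallel gripper is mounted at the origin on the work surface. World frame = base frame: x ahead of the robot, y to its left, z up, the work surface at z = 0. Lengths are in m, angles in rad, forces in N, time in s.
With the tool pointing down it reaches from about 0.275 to 1 m from the base axis. Payload 8.4 kg.
Tool frame: the origin (TCP) lies midway between the tips of the shut fingers; the grasp point (between the pads) lies bot.grasp_offset behind it (bot.grasp_offset is the distance from the TCP to the grasp point, in m); z points along the fingers, y is the line along which they close (so a half turn about z gives the same grasp; the last joint's range is limited). The gripper opens to 85 mm and grips with 20 to 120 N. Pads are 22 mm wide; open, the fingers measure 114 mm over their backs; the gripper's body (76 mm by 85 mm) begins 54 mm behind the grasp point. The pads swing forward as they close: fully open they stand 13 mm farther back than shut.
Start: joints at [1.257, 0.353, 1.633, -0, 1.155, -0.002], TCP at [0.192, 0.595, 0.231] pointing down, gripper open.
Joint ranges: [-2.63, 2.63], [-0.92, 2.1], [0.06, 2.66], [-1.3, 4.44], [0, 2.69], [-3.02, 3.02]. Speed limits (rad/s): [2.22, 2.22, 2.79, 3.14, 3.14, 3.14].

### API

Orientations are given as [roll, pitch, yaw] about the fixed x, y, z axes, in that order (R = Rz(yaw) Ry(pitch) Rx(roll)).
In Python, from bench import get_obs, eyes, bot, spotter gives the robot as it stands. The module is installed in compiled form; this text tells all that it offers.
- The arm moves only by the tool move_arm, never from a script. Its argument "plan" is a list of rows, each an object with "translation": the shift along the tool's x, y, z in fractions of the full range, 1 being 75 cm, a list of three; "angular": the turn, a rotation vector about the tool's x, y, z in shares of 90 degrees (1.0 is 90 degrees), a list of three; "claw": the finger opening in cm, from 0 to 8.54. In form: [{"translation": [tx, ty, tz], "angular": [wx, wy, wz], "claw": claw}, ...]. A call has 1 to 20 rows; each row is the pose to reach, as a shift and turn from the pose commanded when the call began, along the tool's axes at that moment; what a row does not reach only later rows make up. A row lasts 1/12 s, in which the tool goes at most 41.7 mm and 7.16 degrees, less where a joint would pass 70% of its speed; a pose out of reach is approached as far as the arm can. A call with a gripper value outside its range is refused whole. The fingers move at their own pace and stop on an object; "force" is the grip in N (left out, the last holds). Time passes only in rows, so rows that repeat a pose let the fingers close. It gives the time, the measured TCP pose, the force, the opening and the grip force at its end, in the units of the state.
- get_obs(): the state, without advancing time (a new reading comes with each control period).
- eyes.capture(name): name is "scene" or "top" or "wrist"; returns a dict with "pixels" (384x512x3 uint8, red, green, blue), "z_map" (384x512 float32, m along the optical axis (not along the pixel's ray), 0 where there is no reading), "mtx" (3x3 intrinsics, pixels), "view" (4x4, takes a point from world to camera coordinates); the wrist camera has in their place "mount" (4x4, takes a point from camera to tool coordinates, whose origin is the TCP and whose axes are the flange's). Camera axes: x right, y down, z forward; pixel columns grow to the right and rows downward; lengths in m; the calibration is good to about 2 mm. A picture is of the moment at which its call begins: read the wrist's pose just before it.
- bot.hand_in(): hands the job in; it is judged then, once.
Trained networks look in a picture, given as the dict that the camera call returned (one of the last four; its "shot" number tells which), for a name from the list of things; names that differ only in an ending like _2 or _b are one class to them, and where a whole thing is asked for, a point or a joint stands for the part that bears it (a point fixed in the world has none). Each returns a list of dicts, best first, with "score" (0 to 1); they miss things now and then, are a little off and sometimes report something else, mostly with a low value. They report only what shows in the picture. A call takes as long as a camera call.
- spotter.boxes_of(picture, label): "xy" ([column, row] in pixels, amid what is visible of it).
- spotter.cut_out(picture, label): "region" (384x512 bool, what is visible of it) and "xy" ([column, row] in pixels, amid what is visible of it).
The state is a dict: "t": time; "joint_pos": joint angles; "joint_velocities": joint speeds; "effort": joint torques, N m; "tcp_pos": TCP position; "tcp_rot": TCP orientation; "force": force on the tool from outside, world axes, zero at the start; "ft_torque": the same for the moment, N m; "grip_width": opening from 0.0 (shut) to 1.0 (fully open); "grasp_force": force on a finger pad.
Only numpy, scipy, OpenCV 4.12 (cv2) and the standard library are available. Lean on these libraries where they do the work, as an engineer would, in place of code of your own. Each camera call takes 0.05 s, during which the arm holds its last target. There are 200 camera calls.

### The job

Fit the grater insert (the one with rows of raised teeth) into the slicer base: swing the steel clip well up, lay the insert on the deck, slide it nose first along the channel under the lips until you feel the metal back stop, seat it there with a firm push of about 7 N, then lower the clip so that its sprung foot bears on the insert and stays pressed in about half its travel. Feel your way: never ram the insert against the stop, jam it in the channel or force the clip down hard, and leave the other insert and the small bowl where they are.

Things in the scene. Friction and masses are not known exactly. Their poses are not given: they have to be found in the camera images.
- slicer: White plastic slicer base fixed to the worktop, 285 x 100 mm. Origin: on the worktop under the channel's middle line; x runs along the channel, inwards from its open end (away from the robot), z up. Its flat top (deck) is 35 mm up, from x = -150 to +135 mm. Rails and lips over the channel let the insert enter only by sliding flat on the deck from the open end.
- channel_mouth (a point): Middle of the channel's mouth, on the deck (slicer x = -10, z = 35 mm; axes the same). From here inwards: rails 62 mm apart for 85 mm; overhanging lips 54 mm apart for 75 mm, underside 7.5 and top 11.5 mm above the deck. Outwards: guides 7.5 mm high flare to 70 mm apart over 52 mm.
- backstop: Small metal block 10 x 30 x 10 mm (x, y, z) fixed on the deck at the channel's inner end; set at a different depth each time (about 10 mm range). Origin: centre of its underside; axes as the slicer's. Its face towards the insert is at its x = -5 mm.
- clip (a joint): Angle (rad) of the steel clip, an arm 80 mm long, 12 wide, 4 thick. 0: level, lying from the hinge along the channel's middle towards the open end; grows as it swings up about the hinge line (slicer y); range -0.06 to 1.4. Stiff friction hinge, 0.35 N m (about 4.5 N at the tab): it stays where left. It starts nearly down, its foot blocking the channel.
- clip_hinge (a point): Middle of the clip's hinge line, at slicer x = 115 mm, y = 0, 25 mm above the deck. Axes as the slicer's. The cheeks beside it are 30 mm wide overall, 34 mm high.
- clip_tab (a point): Pinch point on the clip's upright tab at its free end: steel, 10 mm long, 12 mm wide (slicer y), its top 28 mm above the arm's centre line. The point is 75 mm from the hinge along the arm and 17 mm above the arm's centre line (when level); it turns with the clip. Pinched across its width, the tab can pivot between the fingers.
- clip_foot (a joint): How far the clip's spring foot is pushed up into its collar (m): 0 free, 0.006 bottomed out. A 9 mm rubber pin under the arm, 60 mm from the hinge, ending 25 mm below the arm's centre line when free. Spring: 1 N at first, plus 0.5 N per mm. On the insert it first touches at clip angle about 0.08, is 3 mm in at about 0.03, bottoms out near -0.017.
- insert: The grater insert: grey plate 110 x 60 x 5 mm (x, y, z) with two steel panels of raised teeth beside its grip fin; about 90 g; lies flat on the chopping board. Origin: centre of its underside; x points to its nose (the end farther from the fin), z up. Fin: upright block 30 long (x), 12 wide (y), centred 20 mm behind the origin, from 5 to 35 mm above the underside.
- insert_nose (a point): Middle of the insert's front (nose) edge on its underside, 55 mm ahead of its origin. Axes as the insert's.
- insert_grip (a point): Place to pinch in the grip fin: 20 mm behind the origin, 29 mm above the underside. Axes as the insert's.
- spare_insert: The other insert, same size and fin, but with a single plain cross-blade and no teeth, on the same board. Leave it alone. Origin: centre of its underside.
- board: Chopping board 260 x 240 mm, fixed, its top 24 mm above the worktop; the inserts lie on it. Origin: centre of its underside.
- bowl: Small bowl 40 mm high, 90 mm wide, beyond the board. Leave alone. Origin: centre of its underside.

How it is judged:
By the outcome, as a careful person would: the job done as asked, in the order asked, and still so for the second after the job is handed in, with the robot touching nothing.
It also fails if it takes over 72 s, if anything falls off the work surface, if the arm or the gripper's body presses on something with over 40 N, if the wrist force passes 120 N, or if a joint passes its speed limit or range.

## Working session

There is one attempt and no reset: what is moved stays moved. The work goes in short steps, Python scripts to look and compute and a tool call to move; the robot and the scene stay as the last step left them, time stands still between calls to the robot, and variables do not carry over. Pictures are saved under pics/ and viewed, at most 10 in all, crops included, and the job is handed in when it is done.

Besides the shell and the picture viewer there is one more tool, called after "Request:" by a JSON object that holds its "fn" and its "kwargs", one argument or row to a line. move_arm: Moves the arm, as the interface text tells. Its arguments: {"type":"object","properties":{"plan":{"type":"array"},"force":{"type":"number"}},"required":["plan"]}

```bash
mkdir -p pics; cat > h.py <<'E'
import numpy as np, cv2
from bench import get_obs, eyes, bot, spotter
from scipy.spatial.transform import Rotation as R
def tool():
    o=get_obs(); T=np.eye(4); T[:3,:3]=R.from_euler('xyz',o['tcp_rot']).as_matrix(); T[:3,3]=o['tcp_pos']; return T
def cap(n):
    T=tool(); p=eyes.capture(n)
    p['c2w']=T@p['mount'] if n=='wrist' else np.linalg.inv(p['view']); return p
def px2w(p,u,v,d):
    x=np.linalg.inv(p['mtx'])@np.array([u,v,1.])*d
    return p['c2w'][:3,:3]@x+p['c2w'][:3,3]
def cloud(p,mask=None):
    z=p['z_map']; m=(z>0) if mask is None else (z>0)&mask
    v,u=np.nonzero(m); d=z[m]; c=np.linalg.inv(p['mtx'])@np.vstack([u*d,v*d,d])
    return (p['c2w'][:3,:3]@c).T+p['c2w'][:3,3], u, v
def proj(p,X):
    w=np.linalg.inv(p['c2w']); c=w[:3,:3]@np.asarray(X,float)+w[:3,3]; q=p['mtx']@c; return q[:2]/q[2]
E
cat > a.py <<'E'
from h import *
np.set_printoptions(precision=4,suppress=True)
o=get_obs(); print(o, bot.grasp_offset)
im=[]
for n in ['top','scene']:
    p=cap(n); im.append(p['pixels'][:,:,::-1].copy())
    for l in ['slicer','backstop','clip','clip_tab','clip_foot','insert','spare_insert','board','bowl']:
        for r in spotter.cut_out(p,l)[:2]:
            X,_,_=cloud(p,r['region'])
            print(n,l,round(r['score'],2),np.round(r['xy']),r['region'].sum(), np.median(X,0) if len(X) else None, X.min(0) if len(X) else '',X.max(0) if len(X) else '')
cv2.imwrite('pics/top.png',cv2.resize(im[0],(800,600))); cv2.imwrite('pics/scene.png',cv2.resize(im[1],(800,600)))
E
python3 a.py
```

```text
{'t': 0.0, 'joint_pos': array([ 1.2566,  0.3536,  1.6341, -0.    ,  1.1552, -0.0024]), 'joint_velocities': array([ 0.0015, -0.0008, -0.0011, -0.0001, -0.0001, -0.0004]), 'effort': array([  0.0021, -60.5245, -34.2079,   0.0002,   0.0092,   0.0001]), 'tcp_pos': array([0.1916, 0.5944, 0.2306]), 'tcp_rot': array([-3.1402, -0.    ,  2.8298]), 'force': array([ 0.1522, -0.3548, -0.6932]), 'ft_torque': array([-0.0395,  0.0112,  0.0191]), 'grasp_force': 0.0, 'grip_width': 1.0020370729088344} 0.0187
top slicer 0.62 [328. 240.] 5886 [ 0.5089 -0.1202  0.035 ] [ 0.3642 -0.2019 -0.0019] [ 0.6615 -0.0402  0.1007]
top backstop 0.36 [333. 198.] 10 [ 0.5982 -0.1329  0.0448] [ 0.5939 -0.1352  0.0417] [ 0.601  -0.1289  0.0494]
top clip 0.6 [342. 198.] 195 [ 0.5908 -0.1412  0.0666] [ 0.5541 -0.1557  0.0592] [ 0.6292 -0.1277  0.1007]
top clip_tab 0.79 [341. 199.] 240 [ 0.5892 -0.1418  0.0659] [ 0.5541 -0.1599  0.0308] [ 0.6292 -0.127   0.1007]
top insert 0.94 [150. 247.] 1421 [0.5002 0.2779 0.0291] [0.4438 0.2491 0.0197] [0.556  0.314  0.0646]
top spare_insert 0.59 [199. 253.] 1370 [0.4802 0.1676 0.029 ] 
[... 629 characters left out ...]
678] [ 0.5359 -0.165   0.0369] [ 0.6237 -0.1243  0.0993]
scene clip_tab 0.58 [200. 161.] 227 [ 0.574  -0.1371  0.0669] [ 0.4633 -0.2487 -0.001 ] [ 0.6351 -0.1243  0.0993]
scene insert 0.79 [370. 232.] 1072 [0.5058 0.2843 0.0296] [0.4384 0.2493 0.0228] [0.5586 0.311  0.0623]
scene insert 0.44 [344. 236.] 7512 [0.5586 0.235  0.024 ] [ 0.3378  0.0768 -0.0022] [0.6483 0.3517 0.0606]
scene spare_insert 0.68 [327. 203.] 855 [0.4817 0.172  0.0297] [0.3978 0.1321 0.0227] [0.5376 0.2045 0.0626]
scene board 0.82 [343. 233.] 7242 [0.5604 0.2353 0.024 ] [ 0.3428  0.0912 -0.0015] [0.6483 0.3515 0.0606]
scene bowl 0.86 [226. 236.] 928 [0.7084 0.0688 0.0278] [ 0.6418  0.0298 -0.0006] [0.8493 0.2141 0.1707]
```

View pics/top.png

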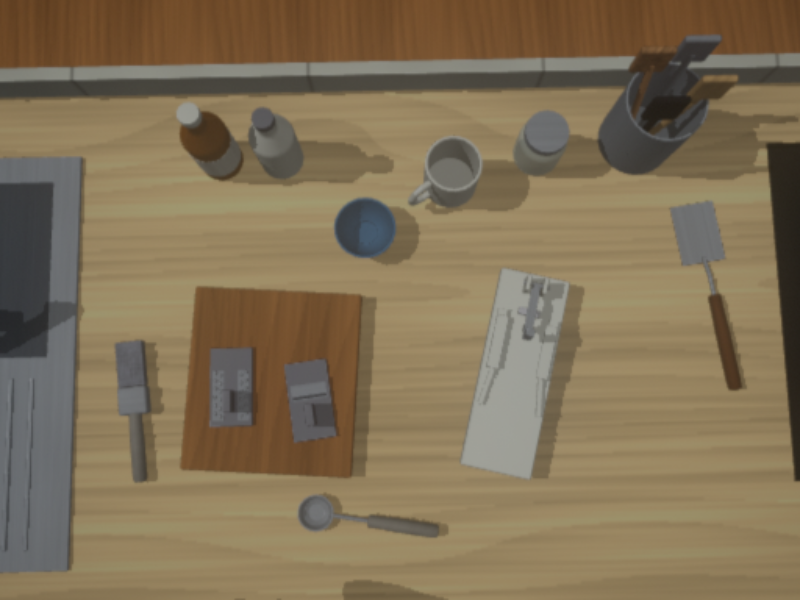

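View pics/scene.png

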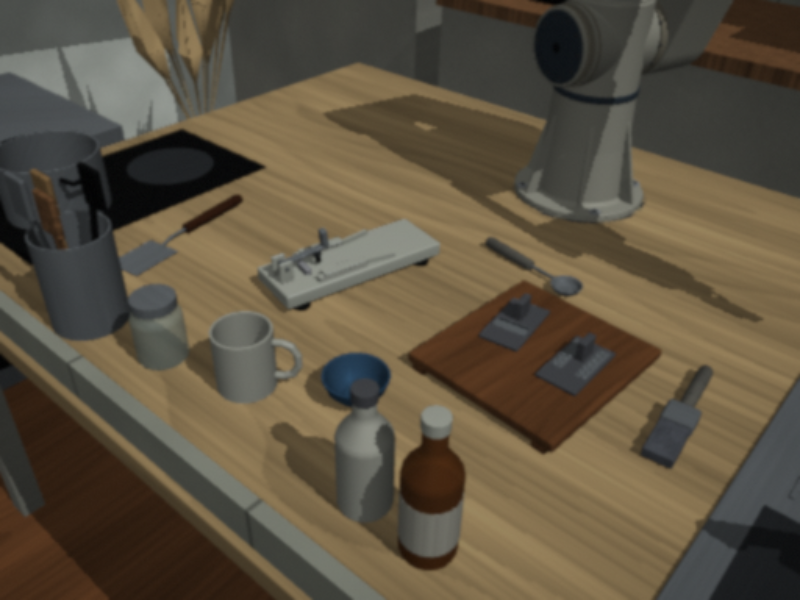

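The top view shows the toothed insert at about (231,388) and the spare at (310,400). The slicer is at about (515,375), with its clip at (535,300) and its open end towards the robot. In both views the toothed insert is the one farther from the slicer. Next I fit the poses.

```bash
cat > b.py <<'E'
from h import *
np.set_printoptions(precision=4,suppress=True)
def rect(X):
    (c,s,a)=cv2.minAreaRect((X[:,:2]*1000).astype(np.float32)); return np.array(c)/1000,s,a
p=cap('top'); X,u,v=cloud(p)
def near(c,r): return np.hypot(X[:,0]-c[0],X[:,1]-c[1])<r
m=near((.509,-.12),.2)&(X[:,2]>.028)&(X[:,2]<.05)
# largest component in image
M=np.zeros(p['z_map'].shape,np.uint8); M[v[m],u[m]]=1
def big(M):
    n,l,s,_=cv2.connectedComponentsWithStats(M); return l==1+np.argmax(s[1:,4])
Xs,_,_=cloud(p,big(M)); print('deck',rect(Xs),np.median(Xs[:,2]))
m=near((.59,-.14),.1)&(X[:,2]>.055); A=X[m]; print('clip+cheeks n',m.sum()); 
for a in A[np.argsort(A[:,0])][::6]: print(a)
for n,l in [('insert','insert'),('spare','spare_insert')]:
    r=spotter.cut_out(p,l)[0]; I,_,_=cloud(p,r['region']); print(n,rect(I[I[:,2]>.027]),np.median(I[:,2]))
    f=I[I[:,2]>.045]; print(' fin',rect(f),len(f),np.percentile(f[:,2],90))
E
python3 b.py
```

```text
deck (array([ 0.5131, -0.122 ]), (100.0126953125, 285.2254333496094), 76.06049346923828) 0.034852336580518006
clip+cheeks n 303
[ 0.5541 -0.1357  0.0723]
[ 0.5558 -0.1327  0.0783]
[ 0.5568 -0.1328  0.0907]
[ 0.5583 -0.1297  0.0973]
[ 0.5596 -0.1276  0.0843]
[ 0.5609 -0.1285  0.0928]
[ 0.5625 -0.1299  0.0975]
[ 0.5648 -0.1295  0.0738]
[ 0.5666 -0.1363  0.0975]
[ 0.5711 -0.1361  0.074 ]
[ 0.5736 -0.1347  0.0701]
[ 0.5757 -0.1414  0.0692]
[ 0.5782 -0.1442  0.0657]
[ 0.5798 -0.1434  0.0709]
[ 0.5821 -0.1326  0.0721]
[ 0.5846 -0.1398  0.0679]
[ 0.5867 -0.142   0.0681]
[ 0.5888 -0.1466  0.0672]
[ 0.5911 -0.1468  0.0663]
[ 0.5933 -0.147   0.0659]
[ 0.5956 -0.1472  0.0652]
[ 0.5976 -0.1383  0.0676]
[ 0.6    -0.1431  0.065 ]
[ 0.6021 -0.1387  0.0664]
[ 0.6045 -0.1412  0.0647]
[ 0.6068 -0.1392  0.0643]
[ 0.6087 -0.1456  0.0651]
[ 0.611  -0.1526  0.0629]
[ 0.6133 -0.1483  0.0631]
[ 0.6153 -0.1505  0.0639]
[ 0.6179 -0.151   0.0613]
[ 0.6186 -0.1581  0.0704]
[ 0.6198 -0.1507  0.0635]
[ 0.6222 -0.1466  0.0626]
[ 0.6231 -0.163   0.0687]
[ 0.6244 -0.149   0.062 ]
[ 0.6255 -0.1589  0.0679]
[ 0.6264 -0.1378  0.0649]
[ 0.6268 -0.1472  0.0607]
[ 0.6283 -0.1397  0.0667]
[ 0.6287 -0.1514  0.062 ]
[ 0.6297 -0.1368  0.0721]
[ 0.6308 -0.1357  0.0654]
[ 0.6312 -0.1451  0.0611]
[ 0.6328 -0.1379  0.0658]
[ 0.6337 -0.1477  0.0593]
[ 0.6343 -0.1395  0.0699]
[ 0.6357 -0.1454  0.0605]
[ 0.637  -0.1423  0.0665]
[ 0.6391 -0.1668  0.0639]
[ 0.6429 -0.1419  0.0704]
insert (array([0.5007, 0.28  ]), (109.95130157470703, 61.85239028930664), 0.9366112947463989) 0.029163845870075478
 fin (array([0.4809, 0.2795]), (30.08699607849121, 11.871965408325195), 0.6984276175498962) 101 0.06053325423782452
spare (array([0.4798, 0.1688]), (109.5737533569336, 60.65823745727539), 7.197197914123535) 0.028775312323533808
 fin (array([0.4602, 0.1664]), (29.0432186126709, 12.303106307983398), 6.511782646179199) 85 0.06070596900157792
```

```bash
cat >> h.py <<'E'
YS=np.pi-.2433; US=np.array([np.cos(-.2433),np.sin(-.2433),0]); VS=np.array([-US[1],US[0],0]); S0=np.array([.5204,-.1238,0])
def sl(x,y,z): return S0+US*x/1000+VS*y/1000+np.array([0,0,z/1000])
def tosl(X): d=np.asarray(X)-S0; return np.stack([d@US,d@VS,d[...,2]],-1)*1000
def goal(pos,rpy):
    T=tool(); G=R.from_euler('xyz',rpy).as_matrix()
    print('trans cm',np.round(T[:3,:3].T@(np.asarray(pos)-T[:3,3])*100,2),'ang deg',np.round(R.from_matrix(T[:3,:3].T@G).as_rotvec(degrees=True),2))
E
python3 -c "
from h import *
goal(sl(40,0,230),[np.pi,0,YS]); print(sl(40,0,230))"
```

```text
trans cm [-57.32 -58.04   0.13] ang deg [ 0.    0.   -3.93]
[ 0.55922193 -0.13343627  0.23      ]
```

The manual's scale: shifts go in shares of 75 cm and turns go in shares of 90 degrees. Converting my numbers, -58 cm / 75 = -0.7733, -57.3 cm / 75 = -0.764, -3.9 degrees / 90 = -0.0433.

Request:
{"fn": "move_arm", "kwargs": {
  "plan": [
    {"translation":[-0.764,-0.7733,0.0013],"angular":[0,0,-0.0433],"claw":8.5},
    {"translation":[-0.764,-0.7733,0.0013],"angular":[0,0,-0.0433],"claw":8.5},
    {"translation":[-0.764,-0.7733,0.0013],"angular":[0,0,-0.0433],"claw":8.5},
    {"translation":[-0.764,-0.7733,0.0013],"angular":[0,0,-0.0433],"claw":8.5},
    {"translation":[-0.764,-0.7733,0.0013],"angular":[0,0,-0.0433],"claw":8.5},
    {"translation":[-0.764,-0.7733,0.0013],"angular":[0,0,-0.0433],"claw":8.5},
    {"translation":[-0.764,-0.7733,0.0013],"angular":[0,0,-0.0433],"claw":8.5},
    {"translation":[-0.764,-0.7733,0.0013],"angular":[0,0,-0.0433],"claw":8.5},
    {"translation":[-0.764,-0.7733,0.0013],"angular":[0,0,-0.0433],"claw":8.5},
    {"translation":[-0.764,-0.7733,0.0013],"angular":[0,0,-0.0433],"claw":8.5},
    {"translation":[-0.764,-0.7733,0.0013],"angular":[0,0,-0.0433],"claw":8.5},
    {"translation":[-0.764,-0.7733,0.0013],"angular":[0,0,-0.0433],"claw":8.5},
    {"translation":[-0.764,-0.7733,0.0013],"angular":[0,0,-0.0433],"claw":8.5},
    {"translation":[-0.764,-0.7733,0.0013],"angular":[0,0,-0.0433],"claw":8.5},
    {"translation":[-0.764,-0.7733,0.0013],"angular":[0,0,-0.0433],"claw":8.5},
    {"translation":[-0.764,-0.7733,0.0013],"angular":[0,0,-0.0433],"claw":8.5},
    {"translation":[-0.764,-0.7733,0.0013],"angular":[0,0,-0.0433],"claw":8.5},
    {"translation":[-0.764,-0.7733,0.0013],"angular":[0,0,-0.0433],"claw":8.5},
    {"translation":[-0.764,-0.7733,0.0013],"angular":[0,0,-0.0433],"claw":8.5},
    {"translation":[-0.764,-0.7733,0.0013],"angular":[0,0,-0.0433],"claw":8.5}
  ]
}}

```text
t: 2.82
tcp_pos: [0.5608, -0.1368, 0.2305]
tcp_rot: [-3.141, 0.002, 2.896]
force: [-0.0, 0.3, 0.5]
grip_width: 0.994
grasp_force: 0.0
```

```bash
cat > c.py <<'E'
from h import *
np.set_printoptions(precision=2,suppress=True)
p=cap('wrist'); cv2.imwrite('pics/w1.png',cv2.resize(p['pixels'][:,:,::-1],(800,600)))
X,u,v=cloud(p); s=tosl(X)
print('t',get_obs()['t'],'tcp',tosl(get_obs()['tcp_pos']))
deck=(abs(s[:,0])<200)&(abs(s[:,1])<80)&(s[:,2]>28)&(s[:,2]<50)
print('deck z',np.median(s[deck][:,2]),'y range',np.percentile(s[deck][:,1],[.2,99.8]),'x',np.percentile(s[deck][:,0],[.1,99.9]),cv2.minAreaRect(s[deck][:,:2].astype(np.float32)))
tab=s[(s[:,2]>78)&(abs(s[:,1])<20)&(s[:,0]<70)]; print('tab',len(tab),tab.min(0),tab.max(0),np.median(tab,0))
arm=s[(s[:,2]>60)&(s[:,2]<78)&(abs(s[:,1])<9)&(s[:,0]>50)&(s[:,0]<105)]; print('arm',np.polyfit(arm[:,0],arm[:,2],1),np.median(arm[:,1]))
print('arm y',np.percentile(arm[:,1],[2,98]))
# block near deck: height profile around y=0..
for x0 in range(60,112,2):
    r=s[(abs(s[:,0]-x0)<1)&(abs(s[:,1])<22)]
    b=[np.median(r[(abs(r[:,1]-y)<1.5)][:,2]) if (abs(r[:,1]-y)<1.5).any() else np.nan for y in range(-21,22,3)]
    print(x0,np.array(b))
E
python3 c.py
```

```text
t 2.8667 tcp [ 44.14  -4.64 230.45]
deck z 33.56534771233444 y range [-51.97  47.46] x [-111.55  132.87] ((10.743812561035156, -2.2767906188964844), (245.61119079589844, 100.27143859863281), 0.0038362646009773016)
tab 3821 [ 23.94 -20.    78.05] [ 48.6   20.   316.82] [ 31.65  -0.87 307.21]
arm [-0.11 73.53] -1.6685790082232033
arm y [-7.75  3.53]
60 [33.   33.61 34.21 33.41 33.85 67.09 66.72 66.93 66.56 32.78 33.25 33.41
 32.98 32.82 33.08]
62 [33.76 33.18 32.81 33.27 66.04 66.46 66.82 66.95 66.39 33.5  32.71 32.82
 33.13 33.49 33.66]
64 [33.56 33.55 32.81 33.06 49.79 66.07 66.56 66.58 65.22 34.01 33.57 33.4
 32.99 32.81 33.33]
66 [33.29 33.56 33.23 33.57 33.22 65.75 65.64 65.89 65.73 33.   33.19 33.84
 33.01 32.75 33.71]
68 [33.09 33.59 33.45 32.89 34.48 66.39 66.35 66.02 65.68 33.23 34.34 33.51
 33.71 33.5  33.02]
70 [32.94 33.24 32.64 33.19 33.89 65.61 65.1  65.86 64.76 33.19 34.19 33.32
 32.96 32.82 32.5 ]
72 [33.18 33.1  38.92 35.39 37.42 65.45 65.17 64.63 64.43 35.82 35.49 32.9
 33.4  33.32 33.73]
74 [33.8  33.65 42.74 42.86 43.63 65.8  64.42 64.61 64.68 43.31 42.79 39.31
 33.
[... 1046 characters left out ...]
3.4
 33.13 33.65 32.91]
98 [33.6  33.69 32.98 33.27 33.72 62.78 62.48 62.28 62.39 33.18 33.32 33.02
 34.02 34.01 33.32]
100 [33.7  33.64 33.24 33.01 33.78 62.48 62.52 62.02 61.96 33.23 33.28 33.63
 32.78 33.06 33.64]
102 [33.05 33.13 33.28 33.57 33.68 61.18 61.12 61.54 61.19 33.6  33.54 33.41
 33.47 33.13 33.73]
104 [32.57 34.27 53.82 51.99 33.49 61.66 61.55 61.62 61.27 35.74 53.21 49.91
 32.92 32.84 32.52]
106 [33.99 33.73 66.64 50.36 33.49 61.55 60.96 61.66 61.04 45.76 67.44 66.33
 32.86 32.95 33.86]
108 [33.49 34.03 67.29 66.18 34.01 61.21 61.12 61.17 60.53 33.63 66.94 67.1
 33.34 33.68 33.24]
110 [33.42 34.19 67.4  67.51 32.65 60.87 60.6  60.61 60.33 44.19 67.57 67.57
 32.84 32.22 33.42]
```

View pics/w1.png

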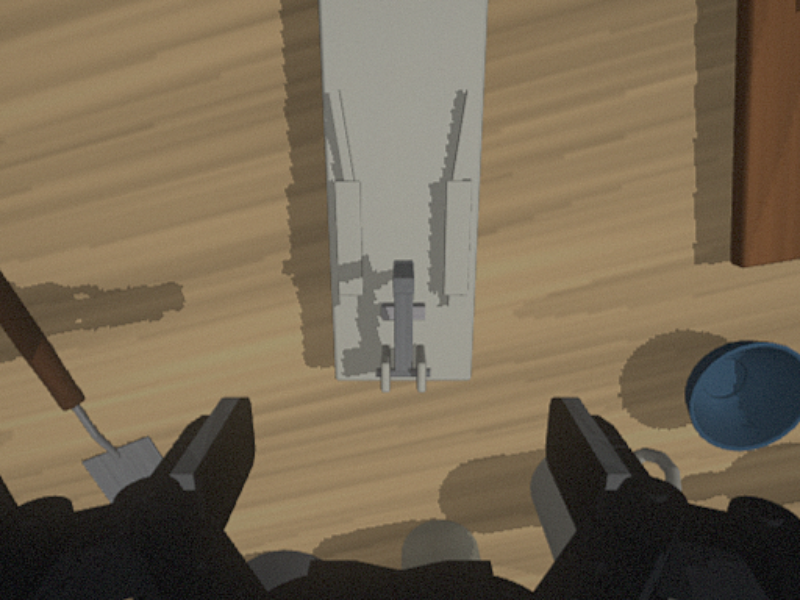

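The wrist picture shows the slicer upright, with its open end at the top, the clip tab at about (403,270), the backstop at (403,311) and the lips at (347,237) and (459,237). The backstop face is at about slicer x 73–75. The wrist and top cameras differ by about 2 mm. I go down to the tab now.

```bash
python3 -c "
from h import *
print(get_obs()['t'],tosl(get_obs()['tcp_pos']),get_obs()['tcp_rot'])
goal(sl(42,-1,67),[np.pi,0,YS])"
```

```text
2.8667 [ 44.13909906  -4.63642983 230.44723725] [-3.13967301e+00  3.10071367e-03  2.89545597e+00]
trans cm [ 0.27  0.39 16.34] ang deg [-0.11  0.18 -0.16]
```

To row units: 11 cm / 75 = 0.1467, 8 cm / 75 = 0.1067.

Request:
{"fn": "move_arm", "kwargs": {
  "plan": [
    {"translation":[0.0033,0.0053,0.1067],"angular":[0,0,0],"claw":4},
    {"translation":[0.0033,0.0053,0.1067],"angular":[0,0,0],"claw":4},
    {"translation":[0.0033,0.0053,0.1467],"angular":[0,0,0],"claw":4},
    {"translation":[0.0033,0.0053,0.1467],"angular":[0,0,0],"claw":4},
    {"translation":[0.0033,0.0053,0.1467],"angular":[0,0,0],"claw":4},
    {"translation":[0.0033,0.0053,0.1467],"angular":[0,0,0],"claw":4}
  ],
  "force": 25
}}

```text
t: 3.37
tcp_pos: [0.5589, -0.1285, 0.122]
tcp_rot: [3.142, 0.002, 2.898]
force: [0.4, 0.0, 0.0]
grip_width: 0.469
grasp_force: 0.0
```

```bash
python3 -c "
from h import *
print(get_obs()['t'],tosl(get_obs()['tcp_pos']),get_obs()['tcp_rot'])
goal(sl(42,-1,67),[np.pi,0,YS])
p=cap('wrist'); X,u,v=cloud(p); s=tosl(X)
tab=s[(s[:,2]>78)&(s[:,2]<110)&(abs(s[:,1])<15)&(s[:,0]<70)&(s[:,0]>20)]; print('tab',len(tab),np.percentile(tab,[1,50,99],axis=0))
top=tab[tab[:,2]>92];print(np.percentile(top,[1,50,99],axis=0))
"
```

```text
3.3667 [ 38.46445331   4.66470921 121.9661618 ] [3.14158003e+00 1.90405762e-03 2.89811269e+00]
trans cm [-0.34 -0.57  5.5 ] ang deg [ 0.    0.11 -0.01]
tab 595 [[36.71563157 -7.9256446  78.33496164]
 [38.97646739 -2.12517575 93.8827053 ]
 [48.09940204  3.52569305 95.95811629]]
[[38.10304871 -7.89966339 92.3088868 ]
 [42.52411851 -2.13101114 94.65451475]
 [48.18954463  3.52647291 96.0851301 ]]
```

To row units: 5.4 cm / 75 = 0.072, 3 cm / 75 = 0.04.

Request:
{"fn": "move_arm", "kwargs": {
  "plan": [
    {"translation":[-0.0047,-0.0073,0.04],"angular":[0,0,0],"claw":4},
    {"translation":[-0.0047,-0.0073,0.072],"angular":[0,0,0],"claw":4},
    {"translation":[-0.0047,-0.0073,0.072],"angular":[0,0,0],"claw":4},
    {"translation":[-0.0047,-0.0073,0.072],"angular":[0,0,0],"claw":4},
    {"translation":[-0.0047,-0.0073,0.072],"angular":[0,0,0],"claw":2},
    {"translation":[-0.0047,-0.0073,0.072],"angular":[0,0,0],"claw":1},
    {"translation":[-0.0047,-0.0073,0.072],"angular":[0,0,0],"claw":1},
    {"translation":[-0.0047,-0.0073,0.072],"angular":[0,0,0],"claw":1},
    {"translation":[-0.0047,-0.0073,0.072],"angular":[0,0,0],"claw":1},
    {"translation":[-0.0047,-0.0073,0.072],"angular":[0,0,0],"claw":1}
  ],
  "force": 25
}}

```text
t: 4.25
tcp_pos: [0.561, -0.135, 0.068]
tcp_rot: [-3.141, 0.003, 2.898]
force: [-1.9, -0.7, 7.1]
grip_width: 0.137
grasp_force: 27.0
```

```bash
python3 -c "
from h import *
np.set_printoptions(precision=2,suppress=True)
o=get_obs();print(o['t'],tosl(o['tcp_pos']),o['tcp_rot'],o['force']@np.c_[US,VS,[0,0,1]],o['ft_torque'],o['grip_width'],o['grasp_force'])
th0=.12; P=lambda t:np.array([115-75*np.cos(t)+17*np.sin(t),75*np.sin(t)+17*np.cos(t)])
for t in np.arange(.12,1.31,.06): d=(P(t)-P(th0))/10; print('%.2f'%t,-d[0],-d[1])
"
```

```text
4.25 [42.13 -1.11 68.02] [-3.14  0.    2.9 ] [-1.72 -1.13  7.13] [-0.12  0.02 -0.02] 0.1367415512958859 27.007323447614908
0.12 -0.0 -0.0
0.18 -0.16807659542582484 -0.42963984281502016
0.24 -0.36161367004874095 -0.8484280198334918
0.30 -0.5799146993950671 -1.2548573458551093
0.36 -0.8221940354959762 -1.6474651141971957
0.42 -1.0875797343717921 -2.024838360859232
0.48 -1.3751166940887245 -2.3856189496674363
0.54 -1.6837700920944463 -2.7285084600983818
0.60 -2.012429109461807 -3.0522728601907505
0.66 -2.359910928637434 -3.3557469477278064
0.72 -2.724964990307625 -3.637838543707102
0.78 -3.106277494061451 -3.8975324230054795
0.84 -3.5024761266534847 -4.1338939680932
0.90 -3.9121350008495748 -4.346072532647787
0.96 -4.333779787081105 -4.533304502962196
1.02 -4.76589301943938 -4.694916046129559
1.08 -5.206919556914196 -4.830325535113997
1.14 -5.655272180222152 -4.939045641979865
1.20 -6.109337304082069 -5.020685091746074
1.26 -6.567480784379541 -5.074950070553491
```

Request:
{"fn": "move_arm", "kwargs": {
  "plan": [
    {"translation":[-0.0023,0,-0.0057],"angular":[0,0,0],"claw":1},
    {"translation":[-0.0048,0,-0.0113],"angular":[0,0,0],"claw":1},
    {"translation":[-0.0077,0,-0.0167],"angular":[0,0,0],"claw":1},
    {"translation":[-0.0109,0,-0.022],"angular":[0,0,0],"claw":1},
    {"translation":[-0.0145,0,-0.0269],"angular":[0,0,0],"claw":1},
    {"translation":[-0.0184,0,-0.0319],"angular":[0,0,0],"claw":1},
    {"translation":[-0.0224,0,-0.0364],"angular":[0,0,0],"claw":1},
    {"translation":[-0.0268,0,-0.0407],"angular":[0,0,0],"claw":1},
    {"translation":[-0.0315,0,-0.0448],"angular":[0,0,0],"claw":1},
    {"translation":[-0.0363,0,-0.0485],"angular":[0,0,0],"claw":1},
    {"translation":[-0.0415,0,-0.052],"angular":[0,0,0],"claw":1},
    {"translation":[-0.0467,0,-0.0551],"angular":[0,0,0],"claw":1},
    {"translation":[-0.0521,0,-0.058],"angular":[0,0,0],"claw":1},
    {"translation":[-0.0577,0,-0.0604],"angular":[0,0,0],"claw":1},
    {"translation":[-0.0636,0,-0.0625],"angular":[0,0,0],"claw":1},
    {"translation":[-0.0695,0,-0.0644],"angular":[0,0,0],"claw":1},
    {"translation":[-0.0755,0,-0.0659],"angular":[0,0,0],"claw":1},
    {"translation":[-0.0815,0,-0.0669],"angular":[0,0,0],"claw":1},
    {"translation":[-0.0815,0,-0.0669],"angular":[0,0,0],"claw":1}
  ]
}}

```text
t: 5.83
tcp_pos: [0.6195, -0.1495, 0.1175]
tcp_rot: [-3.142, -0.0, 2.898]
force: [-4.9, 0.0, 2.0]
grip_width: 0.13
grasp_force: 24.7
```

```bash
python3 -c "
from h import *
np.set_printoptions(precision=2,suppress=True)
o=get_obs();print(o['t'],tosl(o['tcp_pos']),o['tcp_rot'],o['force']@np.c_[US,VS,[0,0,1]],o['ft_torque'],o['grip_width'],o['grasp_force'])
"
```

```text
5.8333 [102.34  -1.06 117.52] [-3.14 -0.    2.9 ] [-4.74 -1.15  1.99] [-0.09  0.88  0.03] 0.12960312093501888 24.67482089996338
```

```bash
python3 -c "
from h import *
goal([.481,.279,.15],[np.pi,0,np.pi+.014])"
```

```text
trans cm [23.78 38.24 -3.24] ang deg [ 0.000e+00 -1.000e-02 -1.477e+01]
```

To row units: -6.11 cm / 75 = -0.0815, -5.02 cm / 75 = -0.0669.

Request:
{"fn": "move_arm", "kwargs": {
  "plan": [
    {"translation":[-0.0815,0,-0.0669],"angular":[0,0,0],"claw":4},
    {"translation":[0,0,0],"angular":[0,0,0],"claw":4}
  ]
}}

```text
t: 6.0
tcp_pos: [0.6442, -0.1554, 0.1333]
tcp_rot: [3.141, 0.041, 2.898]
force: [5.6, -2.2, 4.8]
grip_width: 0.407
grasp_force: 0.0
```

That first row was a slip: I gave it the previous call's offsets. I check the state before moving on.

```bash
cat > st.py <<'E'
from h import *
np.set_printoptions(precision=2,suppress=True)
o=get_obs();print(round(o['t'],2),'sl',tosl(o['tcp_pos']),'rot',np.round(o['tcp_rot'],3),'F',o['force']@np.c_[US,VS,[0,0,1]],o['ft_torque'],'w',o['grip_width']*85,o['grasp_force'])
E
python3 -c "
exec(open('st.py').read())
p=cap('top'); X,u,v=cloud(p); s=tosl(X)
a=s[(s[:,2]>72)&(s[:,2]<150)&(abs(s[:,1])<10)&(s[:,0]>60)&(s[:,0]<125)]
print(len(a),np.percentile(a,[1,50,99],axis=0)); exec(open('st.py').read())
p=cap('scene'); X,u,v=cloud(p); s=tosl(X)
a=s[(s[:,2]>72)&(s[:,2]<150)&(abs(s[:,1])<10)&(s[:,0]>60)&(s[:,0]<150)]
print(len(a),np.percentile(a,[1,50,99],axis=0))
cv2.imwrite('pics/s2.png',cv2.resize(p['pixels'][90:240,120:320,::-1],(800,600)))
"; python3 st.py
```

```text
6.0 sl [127.8   -0.84 133.35] rot [3.14 0.04 2.9 ] F [ 5.96 -0.79  4.76] [-0.06 -0.14  0.03] w 34.57394681020226 0.0
6.05 sl [106.85  -0.83 119.48] rot [3.14 0.01 2.9 ] F [-8.46 -0.41 -6.92] [0.08 0.29 0.04] w 38.995057681362795 0.0Traceback (most recent call last):
  File "<string>", line 5, in <module>
    print(len(a),np.percentile(a,[1,50,99],axis=0)); exec(open('st.py').read())
                 ~~~~~~~~~~~~~^^^^^^^^^^^^^^^^^^^^
    return _quantile_unchecked(
        a, q, axis, out, overwrite_input, method, keepdims, weights)
    return _ureduce(a,
                    func=_quantile_ureduce_func,
    ...<5 lines>...
                    overwrite_input=overwrite_input,
                    method=method)
    r = func(a, **kwargs)
    result = _quantile(arr,
                       quantiles=q,
    ...<2 lines>...
                       out=out,
                       weights=wgt)
    slices_having_nans = np.isnan(arr[-1, ...])
                                  ~~~^^^^^^^^^
IndexError: index -1 is out of bounds for axis 0 with size 0
```

To row units: 38.2 cm / 75 = 0.5093, 23.8 cm / 75 = 0.3173, -14.8 degrees / 90 = -0.1644.

Request:
{"fn": "move_arm", "kwargs": {
  "plan": [
    {"translation":[0,0,-0.04],"angular":[0,0,0],"claw":4},
    {"translation":[0,0,-0.08],"angular":[0,0,0],"claw":4},
    {"translation":[0.0133,0.0267,-0.0933],"angular":[0,0,0],"claw":4},
    {"translation":[0.3173,0.5093,-0.0667],"angular":[0,0,-0.1644],"claw":4},
    {"translation":[0.3173,0.5093,-0.0667],"angular":[0,0,-0.1644],"claw":4},
    {"translation":[0.3173,0.5093,-0.0667],"angular":[0,0,-0.1644],"claw":4},
    {"translation":[0.3173,0.5093,-0.0667],"angular":[0,0,-0.1644],"claw":4},
    {"translation":[0.3173,0.5093,-0.0667],"angular":[0,0,-0.1644],"claw":4},
    {"translation":[0.3173,0.5093,-0.0667],"angular":[0,0,-0.1644],"claw":4},
    {"translation":[0.3173,0.5093,-0.0667],"angular":[0,0,-0.1644],"claw":4},
    {"translation":[0.3173,0.5093,-0.0667],"angular":[0,0,-0.1644],"claw":4},
    {"translation":[0.3173,0.5093,-0.0667],"angular":[0,0,-0.1644],"claw":4},
    {"translation":[0.3173,0.5093,-0.0667],"angular":[0,0,-0.1644],"claw":4},
    {"translation":[0.3173,0.5093,-0.0667],"angular":[0,0,-0.1644],"claw":4},
    {"translation":[0.3173,0.5093,-0.0667],"angular":[0,0,-0.1644],"claw":4},
    {"translation":[0.3173,0.5093,-0.0667],"angular":[0,0,-0.1644],"claw":4},
    {"translation":[0.3173,0.5093,-0.0667],"angular":[0,0,-0.1644],"claw":4}
  ]
}}

```text
t: 7.47
tcp_pos: [0.4806, 0.2779, 0.1667]
tcp_rot: [-3.141, 0.0, -3.127]
force: [0.1, -0.2, 0.8]
grip_width: 0.468
grasp_force: 0.0
```

```bash
cat > d.py <<'E'
exec(open('st.py').read())
p=cap('scene'); X,u,v=cloud(p); s=tosl(X)
a=s[(s[:,2]>72)&(s[:,2]<160)&(abs(s[:,1])<12)&(s[:,0]>60)&(s[:,0]<150)]
print('clip',len(a)); 
if len(a): print(np.percentile(a,[1,50,99],axis=0))
i1=p['pixels'][90:240,120:320,::-1]
p=cap('wrist'); r=spotter.cut_out(p,'insert'); print([(round(q['score'],2),q['xy'],q['region'].sum()) for q in r])
o=get_obs(); print('tcp',np.round(o['tcp_pos'],4),o['tcp_rot'])
def rect(X):
    (c,s,a)=cv2.minAreaRect((X[:,:2]*1000).astype(np.float32)); return np.array(c),s,a
for q in r[:2]:
    I,_,_=cloud(p,q['region']); I=I[(I[:,2]>.024)&(I[:,2]<.09)]; print('rect',rect(I[I[:,2]>.026]),'z',np.median(I[:,2])); f=I[I[:,2]>.045]
    if len(f)>20: print('fin',rect(f),np.percentile(f[:,2],[50,95]))
i2=p['pixels'][:,:,::-1]
cv2.imwrite('pics/s2.png',np.hstack([cv2.resize(i1,(400,300)),cv2.resize(i2,(400,300))]))
goal([.481,.279,.036],[np.pi,0,np.pi+.014])
E
python3 d.py
```

```text
7.47 sl [-135.35  380.28  166.73] rot [-3.14  0.   -3.13] F [ 0.12 -0.14  0.78] [-0.   -0.02 -0.04] w 39.75393362632536 0.0
clip 200
[[ 65.45  -6.95  73.4 ]
 [ 91.24   3.66 110.55]
 [110.65   8.14 142.81]]
[(0.94, [257.4, 193.5], np.int64(7589))]
tcp [0.48 0.28 0.17] [-3.14  0.   -3.13]
rect (array([500.  , 278.14]), (109.97881317138672, 59.926788330078125), 0.20404461026191711) z 0.027656380220413612
fin (array([479.75, 278.12]), (29.598651885986328, 11.959080696105957), 0.3202311098575592) [0.06 0.06]
trans cm [-0.01  0.15 13.07] ang deg [-0.01  0.01 -0.07]
```

View pics/s2.png

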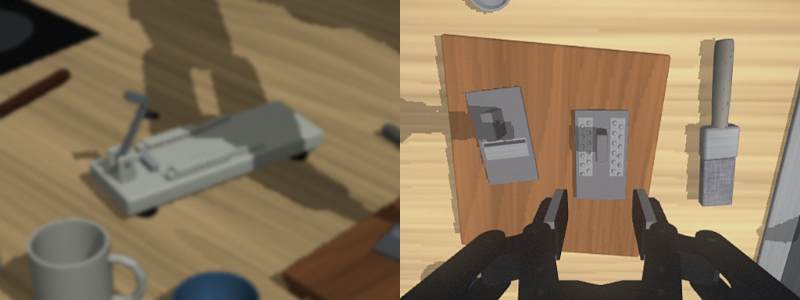

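The left half shows the clip standing well up, at about 1.2 rad. The right half shows the toothed insert with its fin at about (600,145), midway between the fingers. I descend and grip it.

To row units: 13 cm / 75 = 0.1733, 11 cm / 75 = 0.1467, 0.3 degrees / 90 = 0.0033.

Request:
{"fn": "move_arm", "kwargs": {
  "plan": [
    {"translation":[0,0.0013,0.0533],"angular":[0,0,0.0033],"claw":4},
    {"translation":[0,0.0013,0.1067],"angular":[0,0,0.0033],"claw":4},
    {"translation":[0,0.0013,0.1467],"angular":[0,0,0.0033],"claw":4},
    {"translation":[0,0.0013,0.1733],"angular":[0,0,0.0033],"claw":4},
    {"translation":[0,0.0013,0.1733],"angular":[0,0,0.0033],"claw":4},
    {"translation":[0,0.0013,0.1733],"angular":[0,0,0.0033],"claw":2.5},
    {"translation":[0,0.0013,0.1733],"angular":[0,0,0.0033],"claw":1},
    {"translation":[0,0.0013,0.1733],"angular":[0,0,0.0033],"claw":1},
    {"translation":[0,0.0013,0.1733],"angular":[0,0,0.0033],"claw":1},
    {"translation":[0,0.0013,0.1733],"angular":[0,0,0.0033],"claw":1},
    {"translation":[0,0.0013,0.1733],"angular":[0,0,0.0033],"claw":1},
    {"translation":[0,0.0013,0.1733],"angular":[0,0,0.0033],"claw":1}
  ],
  "force": 40
}}

```text
t: 8.62
tcp_pos: [0.4814, 0.2802, 0.0381]
tcp_rot: [3.141, 0.003, -3.132]
force: [-0.9, -2.5, 7.2]
grip_width: 0.129
grasp_force: 40.9
```

```bash
python3 st.py
```

```text
8.62 sl [-135.18  382.69   38.11] rot [ 3.14  0.   -3.13] F [-0.29 -2.65  7.25] [-0.37  0.03 -0.09] w 10.997237171101526 40.923219323158264
```

```bash
python3 -c "
from h import *
goal(sl(-135,-1,100),[np.pi,0,YS])"
```

```text
trans cm [  9.57 -37.15  -6.25] ang deg [ 0.08  0.14 14.49]
```

To row units: -37.1 cm / 75 = -0.4947, -6.2 cm / 75 = -0.0827, 14.5 degrees / 90 = 0.1611.

Request:
{"fn": "move_arm", "kwargs": {
  "plan": [
    {"translation":[0,0,-0.0133],"angular":[0,0,0],"claw":1},
    {"translation":[0,0,-0.04],"angular":[0,0,0],"claw":1},
    {"translation":[0,0,-0.08],"angular":[0,0,0],"claw":1},
    {"translation":[0.004,-0.02,-0.1067],"angular":[0,0,0.0111],"claw":1},
    {"translation":[0.0133,-0.06,-0.1067],"angular":[0,0,0.0222],"claw":1},
    {"translation":[0.0267,-0.1067,-0.1067],"angular":[0,0,0.0389],"claw":1},
    {"translation":[0.04,-0.1533,-0.1067],"angular":[0,0,0.0556],"claw":1},
    {"translation":[0.0533,-0.2,-0.1067],"angular":[0,0,0.0722],"claw":1},
    {"translation":[0.0667,-0.2467,-0.1067],"angular":[0,0,0.0889],"claw":1},
    {"translation":[0.08,-0.2933,-0.1067],"angular":[0,0,0.1056],"claw":1},
    {"translation":[0.0933,-0.34,-0.1067],"angular":[0,0,0.1222],"claw":1},
    {"translation":[0.104,-0.3867,-0.1067],"angular":[0,0,0.1389],"claw":1},
    {"translation":[0.1147,-0.4333,-0.1067],"angular":[0,0,0.15],"claw":1},
    {"translation":[0.1227,-0.4733,-0.1],"angular":[0,0.0011,0.1611],"claw":1},
    {"translation":[0.128,-0.4947,-0.0933],"angular":[0,0.0011,0.1611],"claw":1},
    {"translation":[0.128,-0.4947,-0.0827],"angular":[0,0.0011,0.1611],"claw":1},
    {"translation":[0.128,-0.4947,-0.0827],"angular":[0,0.0011,0.1611],"claw":1},
    {"translation":[0.128,-0.4947,-0.0827],"angular":[0,0.0011,0.1611],"claw":1}
  ]
}}

```text
t: 10.12
tcp_pos: [0.3876, -0.0917, 0.0986]
tcp_rot: [3.142, -0.002, 2.897]
force: [0.5, -0.2, -1.1]
grip_width: 0.131
grasp_force: 39.6
```

```bash
cat > e.py <<'E'
exec(open('st.py').read())
for n in ['top','wrist']:
    p=cap(n); r=spotter.cut_out(p,'insert'); X,u,v=cloud(p); s=tosl(X)
    for q in r[:1]:
        I,_,_=cloud(p,q['region']); I=tosl(I); h=np.median(I[:,2]); g=I[abs(I[:,2]-h)<7]
        print(n,q['score'],'plate z',h,'rect',cv2.minAreaRect(g[:,:2].astype(np.float32)))
        pl=np.linalg.lstsq(np.c_[g[:,:2]-g[:,:2].mean(0),np.ones(len(g))],g[:,2],rcond=None)[0]; print(' slope x,y',pl)
goal(sl(-135,-1,51),[np.pi,0,YS])
E
python3 e.py
```

```text
10.12 sl [-136.63   -0.85   98.64] rot [ 3.14 -0.    2.9 ] F [ 0.5  -0.1  -1.14] [-0.   -0.   -0.04] w 11.129112375562194 39.61958348751068
top 0.81 plate z 88.85173441378203 rect ((-81.17488098144531, 0.13006591796875), (37.47275924682617, 57.991477966308594), 1.3458818197250366)
 slope x,y [ 0.01  0.   88.8 ]
wrist 0.75 plate z 33.201023911303736 rect ((-77.4588851928711, -1.9994239807128906), (100.35380554199219, 145.61740112304688), 89.94696044921875)
 slope x,y [ 0.01 -0.   33.11]
trans cm [-0.12 -0.06  4.79] ang deg [-0.01 -0.07  0.06]
```

To row units: 4.85 cm / 75 = 0.0647, 4.8 cm / 75 = 0.064.

Request:
{"fn": "move_arm", "kwargs": {
  "plan": [
    {"translation":[-0.0013,-0.0003,0.0267],"angular":[0,0,0],"claw":1},
    {"translation":[-0.0013,-0.0003,0.0533],"angular":[0,0,0],"claw":1},
    {"translation":[-0.0013,-0.0003,0.0627],"angular":[0,0,0],"claw":1},
    {"translation":[-0.0013,-0.0003,0.064],"angular":[0,0,0],"claw":1},
    {"translation":[-0.0013,-0.0003,0.0647],"angular":[0,0,0],"claw":1},
    {"translation":[-0.0013,-0.0003,0.0647],"angular":[0,0,0],"claw":1}
  ]
}}

```text
t: 10.82
tcp_pos: [0.389, -0.0924, 0.0505]
tcp_rot: [-3.141, -0.001, 2.898]
force: [0.5, 0.2, -0.6]
grip_width: 0.132
grasp_force: 39.6
```

```bash
python3 st.py
```

```text
10.82 sl [-135.1    -1.23   50.52] rot [-3.14 -0.    2.9 ] F [ 0.42  0.31 -0.58] [-0.07  0.02  0.03] w 11.234750114040514 39.627007842063904
```

To row units: 0.13 cm / 75 = 0.0017, 0.1 cm / 75 = 0.0013.

Request:
{"fn": "move_arm", "kwargs": {
  "plan": [
    {"translation":[0,0,0.0007],"angular":[0,0,0],"claw":1},
    {"translation":[0,0,0.0013],"angular":[0,0,0],"claw":1},
    {"translation":[0,0,0.0017],"angular":[0,0,0],"claw":1},
    {"translation":[0,0,0.0017],"angular":[0,0,0],"claw":1}
  ]
}}

```text
t: 11.15
tcp_pos: [0.3889, -0.0926, 0.0491]
tcp_rot: [-3.141, -0.001, 2.898]
force: [0.4, 0.9, 3.6]
grip_width: 0.13
grasp_force: 40.3
```

```bash
python3 st.py
```

```text
11.15 sl [-135.11   -1.42   49.08] rot [-3.14 -0.    2.9 ] F [0.19 0.95 3.57] [ 0.04  0.01 -0.03] w 11.04715485006178 40.28985679149628
```

To row units: -6 cm / 75 = -0.08, 0.02 cm / 75 = 0.0003.

Request:
{"fn": "move_arm", "kwargs": {
  "plan": [
    {"translation":[-0.0067,0.0003,0],"angular":[0,0,0],"claw":1},
    {"translation":[-0.016,0.0003,0],"angular":[0,0,0],"claw":1},
    {"translation":[-0.0267,0.0003,0],"angular":[0,0,0],"claw":1},
    {"translation":[-0.0373,0.0003,0],"angular":[0,0,0],"claw":1},
    {"translation":[-0.048,0.0003,0],"angular":[0,0,0],"claw":1},
    {"translation":[-0.0587,0.0003,0],"angular":[0,0,0],"claw":1},
    {"translation":[-0.0667,0.0003,0],"angular":[0,0,0],"claw":1},
    {"translation":[-0.0733,0.0003,0],"angular":[0,0,0],"claw":1},
    {"translation":[-0.08,0.0003,0],"angular":[0,0,0],"claw":1}
  ]
}}

```text
t: 11.9
tcp_pos: [0.4455, -0.1066, 0.049]
tcp_rot: [-3.141, -0.005, 2.898]
force: [-8.5, 0.9, 16.2]
grip_width: 0.131
grasp_force: 42.2
```

```bash
python3 st.py
```

```text
11.9 sl [-76.87  -1.31  48.98] rot [-3.14 -0.01  2.9 ] F [-8.44 -1.18 16.25] [ 0.27  1.2  -0.03] w 11.123387899439729 42.202672362327576
```

To row units: -0.05 cm / 75 = -0.0007, -0.03 cm / 75 = -0.0004.

Request:
{"fn": "move_arm", "kwargs": {
  "plan": [
    {"translation":[0,0,-0.0004],"angular":[0,0,0],"claw":1},
    {"translation":[0,0,-0.0007],"angular":[0,0,0],"claw":1},
    {"translation":[0,0,-0.0007],"angular":[0,0,0],"claw":1}
  ]
}}

```text
t: 12.15
tcp_pos: [0.4468, -0.1069, 0.0491]
tcp_rot: [-3.141, -0.002, 2.898]
force: [0.6, 0.6, -0.8]
grip_width: 0.134
grasp_force: 39.8
```

```bash
python3 st.py
```

```text
12.15 sl [-75.49  -1.28  49.1 ] rot [-3.14 -0.    2.9 ] F [ 0.48  0.76 -0.78] [-0.   -0.   -0.02] w 11.423410571473678 39.77656602859497
```

To row units: -4.5 cm / 75 = -0.06, -4.2 cm / 75 = -0.056.

Request:
{"fn": "move_arm", "kwargs": {
  "plan": [
    {"translation":[-0.0053,0,0],"angular":[0,0,0],"claw":1},
    {"translation":[-0.012,0,0],"angular":[0,0,0],"claw":1},
    {"translation":[-0.02,0,0],"angular":[0,0,0],"claw":1},
    {"translation":[-0.028,0,0],"angular":[0,0,0],"claw":1},
    {"translation":[-0.036,0,0],"angular":[0,0,0],"claw":1},
    {"translation":[-0.044,0,0],"angular":[0,0,0],"claw":1},
    {"translation":[-0.0507,0,0],"angular":[0,0,0],"claw":1},
    {"translation":[-0.056,0,0],"angular":[0,0,0],"claw":1},
    {"translation":[-0.06,0,0],"angular":[0,0,0],"claw":1},
    {"translation":[-0.06,0,0],"angular":[0,0,0],"claw":1}
  ]
}}

```text
t: 12.98
tcp_pos: [0.4913, -0.1179, 0.049]
tcp_rot: [-3.141, -0.001, 2.898]
force: [1.0, -1.2, 0.7]
grip_width: 0.13
grasp_force: 40.1
```

```bash
python3 st.py
```

```text
12.98 sl [-29.65  -1.26  49.01] rot [-3.14 -0.    2.9 ] F [ 1.28 -0.92  0.73] [-0.11 -0.17  0.08] w 11.009386691727808 40.135114789009094
```

To row units: -2.2 cm / 75 = -0.0293, -1.2 cm / 75 = -0.016.

Request:
{"fn": "move_arm", "kwargs": {
  "plan": [
    {"translation":[-0.0053,0,0],"angular":[0,0,0],"claw":1},
    {"translation":[-0.0107,0,0],"angular":[0,0,0],"claw":1},
    {"translation":[-0.016,0,0],"angular":[0,0,0],"claw":1},
    {"translation":[-0.0213,0,0],"angular":[0,0,0],"claw":1},
    {"translation":[-0.0253,0,0],"angular":[0,0,0],"claw":1},
    {"translation":[-0.028,0,0],"angular":[0,0,0],"claw":1},
    {"translation":[-0.0293,0,0],"angular":[0,0,0],"claw":1},
    {"translation":[-0.0293,0,0],"angular":[0,0,0],"claw":1}
  ]
}}

```text
t: 13.65
tcp_pos: [0.5121, -0.1231, 0.049]
tcp_rot: [-3.141, -0.002, 2.898]
force: [-1.5, 0.2, 4.0]
grip_width: 0.131
grasp_force: 40.5
```

```bash
cat > f.py <<'E'
exec(open('st.py').read())
p=cap('wrist'); X,u,v=cloud(p); s=tosl(X)
n=s[(abs(s[:,1]+2)<12)&(s[:,0]>40)&(s[:,0]<100)&(s[:,2]<55)]
for x0 in np.arange(60,90,1.): 
    r=n[abs(n[:,0]-x0)<.5]; print(x0,len(r),np.round(np.median(r[:,2]),1) if len(r) else '',end=' | ')
E
python3 f.py
```

```text
13.65 sl [-8.26 -1.28 49.03] rot [-3.14 -0.    2.9 ] F [-1.51 -0.17  3.96] [0.07 0.22 0.02] w 11.155314056598392 40.505486726760864
60.0 61 38.2 | 61.0 56 38.5 | 62.0 58 38.3 | 63.0 58 38.4 | 64.0 47 38.3 | 65.0 30 38.2 | 66.0 14 37.7 | 67.0 0  | 68.0 0  | 69.0 0  | 70.0 3 33.9 | 71.0 13 33.6 | 72.0 10 33.0 | 73.0 0  | 74.0 0  | 75.0 0  | 76.0 0  | 77.0 0  | 78.0 0  | 79.0 0  | 80.0 0  | 81.0 0  | 82.0 0  | 83.0 0  | 84.0 0  | 85.0 0  | 86.0 0  | 87.0 0  | 88.0 0  | 89.0 0  |
```

To row units: -0.5 cm / 75 = -0.0067, -0.02 cm / 75 = -0.0003.

Request:
{"fn": "move_arm", "kwargs": {
  "plan": [
    {"translation":[-0.0013,0,-0.0003],"angular":[0,0,0],"claw":1},
    {"translation":[-0.0027,0,-0.0003],"angular":[0,0,0],"claw":1},
    {"translation":[-0.004,0,-0.0003],"angular":[0,0,0],"claw":1},
    {"translation":[-0.0053,0,-0.0003],"angular":[0,0,0],"claw":1},
    {"translation":[-0.0067,0,-0.0003],"angular":[0,0,0],"claw":1},
    {"translation":[-0.0067,0,-0.0003],"angular":[0,0,0],"claw":1}
  ]
}}

```text
t: 14.2
tcp_pos: [0.5171, -0.1243, 0.0491]
tcp_rot: [-3.141, -0.001, 2.898]
force: [-0.1, -0.1, -0.9]
grip_width: 0.131
grasp_force: 39.8
```

```bash
python3 st.py
```

```text
14.2 sl [-3.08 -1.29 49.12] rot [-3.14 -0.    2.9 ] F [-0.04 -0.13 -0.86] [-0.03 -0.03  0.02] w 11.147257924269097 39.79328513145447
```

Free so far, with about 2 mm expected to the stop. I feel forward in small steps.

Request:
{"fn": "move_arm", "kwargs": {
  "plan": [
    {"translation":[-0.0005,0,0],"angular":[0,0,0],"claw":1},
    {"translation":[-0.0011,0,0],"angular":[0,0,0],"claw":1},
    {"translation":[-0.0016,0,0],"angular":[0,0,0],"claw":1},
    {"translation":[-0.0016,0,0],"angular":[0,0,0],"claw":1}
  ]
}}

```text
t: 14.53
tcp_pos: [0.518, -0.1245, 0.0491]
tcp_rot: [-3.141, -0.002, 2.898]
force: [-0.1, -0.3, -1.2]
grip_width: 0.13
grasp_force: 39.8
```

To row units: -0.08 cm / 75 = -0.0011, -0.06 cm / 75 = -0.0008.

Request:
{"fn": "move_arm", "kwargs": {
  "plan": [
    {"translation":[-0.0004,0,0],"angular":[0,0,0],"claw":1},
    {"translation":[-0.0008,0,0],"angular":[0,0,0],"claw":1},
    {"translation":[-0.0011,0,0],"angular":[0,0,0],"claw":1},
    {"translation":[-0.0011,0,0],"angular":[0,0,0],"claw":1}
  ]
}}

```text
t: 14.87
tcp_pos: [0.5187, -0.1247, 0.0491]
tcp_rot: [-3.141, -0.002, 2.898]
force: [0.6, -0.2, -1.8]
grip_width: 0.127
grasp_force: 39.8
```

To row units: -0.08 cm / 75 = -0.0011, -0.06 cm / 75 = -0.0008.

Request:
{"fn": "move_arm", "kwargs": {
  "plan": [
    {"translation":[-0.0004,0,0],"angular":[0,0,0],"claw":1},
    {"translation":[-0.0008,0,0],"angular":[0,0,0],"claw":1},
    {"translation":[-0.0011,0,0],"angular":[0,0,0],"claw":1},
    {"translation":[-0.0011,0,0],"angular":[0,0,0],"claw":1}
  ]
}}

```text
t: 15.2
tcp_pos: [0.5192, -0.1248, 0.0491]
tcp_rot: [-3.141, -0.002, 2.898]
force: [-1.8, -0.2, 0.1]
grip_width: 0.134
grasp_force: 39.9
```

To row units: -0.03 cm / 75 = -0.0004, -0.02 cm / 75 = -0.0003.

Request:
{"fn": "move_arm", "kwargs": {
  "plan": [
    {"translation":[-0.0003,0,0],"angular":[0,0,0],"claw":1},
    {"translation":[-0.0004,0,0],"angular":[0,0,0],"claw":1},
    {"translation":[-0.0004,0,0],"angular":[0,0,0],"claw":1}
  ]
}}

```text
t: 15.45
tcp_pos: [0.5192, -0.1248, 0.0491]
tcp_rot: [-3.141, -0.003, 2.898]
force: [-2.8, 1.9, 1.0]
grip_width: 0.132
grasp_force: 40.1
```

To row units: -0.05 cm / 75 = -0.0007, -0.03 cm / 75 = -0.0004.

Request:
{"fn": "move_arm", "kwargs": {
  "plan": [
    {"translation":[-0.0004,0,0],"angular":[0,0,0],"claw":1},
    {"translation":[-0.0007,0,0],"angular":[0,0,0],"claw":1},
    {"translation":[-0.0007,0,0],"angular":[0,0,0],"claw":1}
  ]
}}

```text
t: 15.7
tcp_pos: [0.5192, -0.1248, 0.049]
tcp_rot: [-3.141, -0.004, 2.898]
force: [-5.5, 0.4, 3.5]
grip_width: 0.13
grasp_force: 40.5
```

```bash
python3 st.py
```

```text
15.7 sl [-0.91 -1.27 49.04] rot [-3.14 -0.    2.9 ] F [-5.47 -0.95  3.55] [0.19 0.79 0.05] w 11.044843421379133 40.53798794746399
```

To row units: -0.03 cm / 75 = -0.0004, -0.02 cm / 75 = -0.0003.

Request:
{"fn": "move_arm", "kwargs": {
  "plan": [
    {"translation":[-0.0003,0,0],"angular":[0,0,0],"claw":1},
    {"translation":[-0.0004,0,0],"angular":[0,0,0],"claw":1},
    {"translation":[-0.0004,0,0],"angular":[0,0,0],"claw":1},
    {"translation":[-0.0004,0,0],"angular":[0,0,0],"claw":1}
  ]
}}

```text
t: 16.03
tcp_pos: [0.5192, -0.1248, 0.049]
tcp_rot: [-3.141, -0.004, 2.898]
force: [-5.8, 1.2, 4.7]
grip_width: 0.129
grasp_force: 40.6
```

```bash
python3 st.py
```

```text
16.03 sl [-0.89 -1.29 49.01] rot [-3.14 -0.    2.9 ] F [-5.9  -0.23  4.73] [ 0.22  0.95 -0.01] w 10.967096993469374 40.64063251018524
```

To row units: -0.06 cm / 75 = -0.0008, -0.05 cm / 75 = -0.0007.

Request:
{"fn": "move_arm", "kwargs": {
  "plan": [
    {"translation":[-0.0004,0,-0.0001],"angular":[0,0,0],"claw":1},
    {"translation":[-0.0007,0,-0.0003],"angular":[0,0,0],"claw":1},
    {"translation":[-0.0008,0,-0.0003],"angular":[0,0,0],"claw":1},
    {"translation":[-0.0008,0,-0.0003],"angular":[0,0,0],"claw":1}
  ]
}}

```text
t: 16.37
tcp_pos: [0.5192, -0.1248, 0.049]
tcp_rot: [-3.141, -0.006, 2.898]
force: [-8.1, 1.9, 4.9]
grip_width: 0.129
grasp_force: 40.6
```

```bash
python3 st.py
```

```text
16.37 sl [-0.92 -1.28 49.04] rot [-3.14 -0.01  2.9 ] F [-8.34 -0.06  4.95] [0.26 1.12 0.02] w 10.990123966197133 40.64332723617554
```

The insert is against the stop, held with about 7–8 N. I ease off, release and rise.

To row units: -13 cm / 75 = -0.1733, -11 cm / 75 = -0.1467.

Request:
{"fn": "move_arm", "kwargs": {
  "plan": [
    {"translation":[0.0011,0,0],"angular":[0,0,0],"claw":1},
    {"translation":[0.0019,0,0],"angular":[0,0,0],"claw":1},
    {"translation":[0.0019,0,0],"angular":[0,0,0],"claw":1},
    {"translation":[0.0019,0,0],"angular":[0,0,0],"claw":2},
    {"translation":[0.0019,0,0],"angular":[0,0,0],"claw":3},
    {"translation":[0.0019,0,0],"angular":[0,0,0],"claw":3.6},
    {"translation":[0.0019,0,0],"angular":[0,0,0],"claw":3.6},
    {"translation":[0.0019,0,-0.0133],"angular":[0,0,0],"claw":3.6},
    {"translation":[0.0019,0,-0.04],"angular":[0,0,0],"claw":3.6},
    {"translation":[0.0019,0,-0.0933],"angular":[0,0,0],"claw":3.6},
    {"translation":[0.0019,0,-0.1467],"angular":[0,0,0],"claw":3.6},
    {"translation":[0.0019,0,-0.1733],"angular":[0,0,0],"claw":3.6},
    {"translation":[0.0019,0,-0.1733],"angular":[0,0,0],"claw":3.6},
    {"translation":[0.0019,0,-0.1733],"angular":[0,0,0],"claw":3.6}
  ]
}}

```text
t: 17.53
tcp_pos: [0.521, -0.1253, 0.1813]
tcp_rot: [-3.141, 0.002, 2.898]
force: [-0.4, -0.2, -0.2]
grip_width: 0.421
grasp_force: 0.0
```

```bash
cat > g.py <<'E'
exec(open('st.py').read())
p=cap('wrist'); X,u,v=cloud(p); s=tosl(X)
def sel(x0,x1,y0,y1,z0,z1): return s[(s[:,0]>x0)&(s[:,0]<x1)&(s[:,1]>y0)&(s[:,1]<y1)&(s[:,2]>z0)&(s[:,2]<z1)]
pl=sel(-50,85,-32,30,36.5,42); print('plate',len(pl),cv2.minAreaRect(pl[:,:2].astype(np.float32)))
f=sel(-60,50,-20,20,60,80); print('fin',cv2.minAreaRect(f[:,:2].astype(np.float32)) if len(f) else '', np.percentile(f[:,2],95) if len(f) else '')
c=sel(50,140,-15,12,72,160); print('clip',len(c)); 
for z in range(75,150,5):
    q=c[abs(c[:,2]-z)<2.5]
    if len(q): print(z,len(q),np.percentile(q[:,0],[2,50,98]),np.percentile(q[:,1],[2,98]))
print(sel(60,90,-16,14,42,48)[:,0].min() if len(sel(60,90,-16,14,42,48)) else '')
cv2.imwrite('pics/w3.png',cv2.resize(p['pixels'][:,:,::-1],(800,600)))
goal(sl(102.5,-1.1,170),[np.pi,0,YS])
E
python3 g.py
```

```text
17.53 sl [  0.91  -1.28 181.34] rot [-3.14  0.    2.9 ] F [-0.32 -0.24 -0.21] [-0.01  0.02  0.03] w 35.79600145185961 0.0
plate 6511 ((20.98758316040039, -0.9970378875732422), (116.56477355957031, 61.98455810546875), 0.018206272274255753)
fin ((-2.6174278259277344, -2.6067428588867188), (29.431053161621094, 11.35860538482666), 0.18332692980766296) 69.50210105304402
clip 1238
100 47 [61.97 63.65 69.74] [-6.52  2.09]
105 161 [63.05 68.57 76.83] [-7.29  3.58]
110 170 [71.59 75.55 82.32] [-8.    3.55]
115 68 [76.09 79.46 81.32] [-7.12  2.74]
120 15 [76.84 77.36 78.29] [-6.77  3.14]
125 55 [73.58 74.62 77.15] [-7.53  3.89]
130 253 [74.29 79.24 84.83] [-7.5   3.85]
135 260 [82.67 88.09 93.4 ] [-7.45  3.81]
140 208 [91.15 95.85 99.37] [-7.39  3.77]
145 1 [96.62 96.62 96.62] [3. 3.]
72.45231375963984
trans cm [-10.27   0.02   0.97] ang deg [-0.01 -0.04 -0.02]
```

View pics/w3.png

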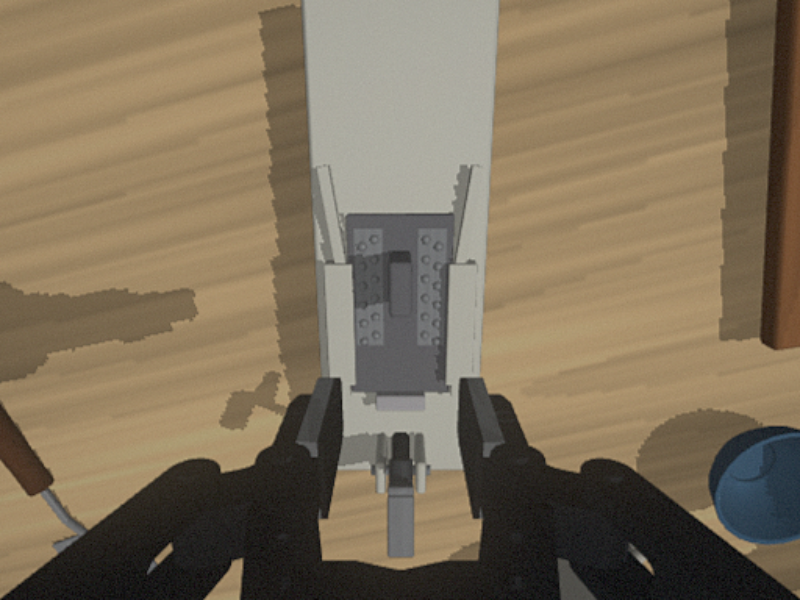

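The insert lies seated, with its nose edge at about (400,392) touching the backstop at (400,402). The clip stands at about 1.05 rad with its tab at (400,520). Now I take the tab.

To row units: -9.1 cm / 75 = -0.1213, 1.5 cm / 75 = 0.02.

Request:
{"fn": "move_arm", "kwargs": {
  "plan": [
    {"translation":[-0.04,0,0],"angular":[0,0,0],"claw":3.6},
    {"translation":[-0.0867,0,0],"angular":[0,0,0],"claw":3.6},
    {"translation":[-0.1213,0,0],"angular":[0,0,0],"claw":3.6},
    {"translation":[-0.1213,0,0.02],"angular":[0,0,0],"claw":3.6},
    {"translation":[-0.1213,0,0.06],"angular":[0,0,0],"claw":3.6},
    {"translation":[-0.1213,0,0.088],"angular":[0,0,0],"claw":3.6},
    {"translation":[-0.1213,0,0.088],"angular":[0,0,0],"claw":3.6},
    {"translation":[-0.1213,0,0.088],"angular":[0,0,0],"claw":2},
    {"translation":[-0.1213,0,0.088],"angular":[0,0,0],"claw":1},
    {"translation":[-0.1213,0,0.088],"angular":[0,0,0],"claw":1},
    {"translation":[-0.1213,0,0.088],"angular":[0,0,0],"claw":1},
    {"translation":[-0.1213,0,0.088],"angular":[0,0,0],"claw":1}
  ],
  "force": 30
}}

```text
t: 18.58
tcp_pos: [0.6084, -0.1469, 0.1136]
tcp_rot: [-3.142, -0.001, 2.898]
force: [2.1, 0.9, -8.0]
grip_width: 0.129
grasp_force: 30.7
```

```bash
cat > k.py <<'E'
exec(open('st.py').read())
P=lambda t:np.array([115-75*np.cos(t)+17*np.sin(t),60+75*np.sin(t)+17*np.cos(t)])
g=tosl(o['tcp_pos'])[[0,2]]+[0,18.7]; d=g-[115,60]; th=np.arctan2(d[1],-d[0])-np.arctan2(17,75); print('theta from tcp',th,'r',np.hypot(*d),'(76.9)')
import sys
for t in np.linspace(th,float(sys.argv[1]),int(sys.argv[2])+1)[1:]: e=(P(t)-P(th))/10; print('%.3f  %.2f %.2f'%(t,-e[0],-e[1]))
E
python3 k.py .2 18
```

```text
18.58 sl [ 90.95  -1.19 113.65] rot [-3.14 -0.    2.9 ] F [ 1.77  1.39 -8.  ] [ 0.13 -0.19  0.04] w 10.936580796396976 30.72649782523513
theta from tcp 1.027021694327734 r 76.2410624934142 (76.9)
0.981  0.33 0.12
0.935  0.66 0.25
0.889  0.98 0.40
0.843  1.29 0.57
0.797  1.60 0.74
0.751  1.89 0.94
0.705  2.18 1.14
0.659  2.46 1.36
0.614  2.73 1.59
0.568  2.98 1.83
0.522  3.23 2.09
0.476  3.46 2.35
0.430  3.68 2.63
0.384  3.89 2.91
0.338  4.09 3.21
0.292  4.27 3.51
0.246  4.43 3.82
0.200  4.59 4.14
```

To row units: 4.59 cm / 75 = 0.0612, 4.43 cm / 75 = 0.0591.

Request:
{"fn": "move_arm", "kwargs": {
  "plan": [
    {"translation":[0.0044,0,0.0016],"angular":[0,0,0],"claw":1},
    {"translation":[0.0088,0,0.0033],"angular":[0,0,0],"claw":1},
    {"translation":[0.0131,0,0.0053],"angular":[0,0,0],"claw":1},
    {"translation":[0.0172,0,0.0076],"angular":[0,0,0],"claw":1},
    {"translation":[0.0213,0,0.0099],"angular":[0,0,0],"claw":1},
    {"translation":[0.0252,0,0.0125],"angular":[0,0,0],"claw":1},
    {"translation":[0.0291,0,0.0152],"angular":[0,0,0],"claw":1},
    {"translation":[0.0328,0,0.0181],"angular":[0,0,0],"claw":1},
    {"translation":[0.0364,0,0.0212],"angular":[0,0,0],"claw":1},
    {"translation":[0.0397,0,0.0244],"angular":[0,0,0],"claw":1},
    {"translation":[0.0431,0,0.0279],"angular":[0,0,0],"claw":1},
    {"translation":[0.0461,0,0.0313],"angular":[0,0,0],"claw":1},
    {"translation":[0.0491,0,0.0351],"angular":[0,0,0],"claw":1},
    {"translation":[0.0519,0,0.0388],"angular":[0,0,0],"claw":1},
    {"translation":[0.0545,0,0.0428],"angular":[0,0,0],"claw":1},
    {"translation":[0.0569,0,0.0468],"angular":[0,0,0],"claw":1},
    {"translation":[0.0591,0,0.0509],"angular":[0,0,0],"claw":1},
    {"translation":[0.0612,0,0.0552],"angular":[0,0,0],"claw":1},
    {"translation":[0.0612,0,0.0552],"angular":[0,0,0],"claw":1}
  ]
}}

```text
t: 20.17
tcp_pos: [0.5658, -0.1363, 0.0742]
tcp_rot: [-3.142, 0.004, 2.898]
force: [1.2, 1.0, 4.7]
grip_width: 0.133
grasp_force: 40.2
```

```bash
python3 k.py .1 4; cat > m.py <<'E'
from h import *
np.set_printoptions(precision=4,suppress=True)
for n in ['wrist','top','scene']:
    p=cap(n); X,u,v=cloud(p); s=tosl(X)
    yc={'wrist':-2,'top':0,'scene':0}[n]
    dk=s[(s[:,0]>60)&(s[:,0]<132)&(abs(s[:,1]-yc)>20)&(abs(s[:,1]-yc)<44)&(s[:,2]>30)&(s[:,2]<38.5)&(s[:,0]>88)]; dz=np.median(dk[:,2]) if len(dk) else np.nan
    a=s[(s[:,0]>52)&(s[:,0]<108)&(abs(s[:,1]-yc)<5)&(s[:,2]>55)&(s[:,2]<90)]
    for _ in range(3):
        if len(a)<20: break
        c=np.polyfit(a[:,0],a[:,2],1); r=a[:,2]-np.polyval(c,a[:,0]); a=a[abs(r)<2.]
    if len(a)<20: print(n,'few',len(a),'deck',dz); continue
    c=np.polyfit(a[:,0],a[:,2],1)
    # arm top plane: passes 2mm above hinge axis (62-35=27 above deck)
    xm=a[:,0].mean(); h=np.polyval(c,xm)-dz-25; xb=115-xm+(-1.5 if n=='wrist' else 0)
    th2=np.arcsin((h*1.0)/np.hypot(xb,h)) - np.arcsin(2/np.hypot(xb,h))
    print(n,len(a),'deck',dz,'th slope',-np.arctan(c[0]),'th height',th2,'rms',np.std(a[:,2]-np.polyval(c,a[:,0])))
E
python3 m.py
```

```text
20.17 sl [47.05 -1.17 74.21] rot [-3.14  0.    2.9 ] F [0.95 1.29 4.67] [ 0.06 -0.61 -0.  ] w 11.26548124235601 40.235349716012934
theta from tcp 0.22811216156638728 r 75.49696903621167 (76.9)
0.196  0.10 0.22
0.164  0.20 0.45
0.132  0.29 0.68
0.100  0.37 0.91
wrist 319 deck 33.3547858414249 th slope 0.33956960135629344 th height 0.3712398389194277 rms 0.3655629325799387
top few 0 deck 34.57449835201021
scene 28 deck 35.162026710235274 th slope 0.23846097867246505 th height 0.31383374532270075 rms 0.8899014839578342
```

To row units: 0.91 cm / 75 = 0.0121, 0.68 cm / 75 = 0.0091.

Request:
{"fn": "move_arm", "kwargs": {
  "plan": [
    {"translation":[0.0013,0,0.0029],"angular":[0,0,0],"claw":1},
    {"translation":[0.0027,0,0.006],"angular":[0,0,0],"claw":1},
    {"translation":[0.0039,0,0.0091],"angular":[0,0,0],"claw":1},
    {"translation":[0.0049,0,0.0121],"angular":[0,0,0],"claw":1},
    {"translation":[0.0049,0,0.0121],"angular":[0,0,0],"claw":1}
  ]
}}

```text
t: 20.73
tcp_pos: [0.5623, -0.1354, 0.0652]
tcp_rot: [-3.142, 0.004, 2.898]
force: [0.9, 2.1, 5.7]
grip_width: 0.131
grasp_force: 40.5
```

```bash
python3 k.py .08 1; python3 - <<'E'
from h import *
p=cap('wrist'); X,u,v=cloud(p); s=tosl(X)
a=s[(s[:,0]>45)&(s[:,0]<112)&(abs(s[:,1]+2)<5)&(s[:,2]>45)&(s[:,2]<100)]
for x in range(46,112,3):
    q=a[abs(a[:,0]-x)<1.5]
    if len(q): print(x,len(q),np.round(np.percentile(q[:,2],[5,50,95]),1),end=' | ')
p2=cap('scene')
cv2.imwrite('pics/m1.png',np.hstack([cv2.resize(p['pixels'][:,:,::-1],(400,300)),cv2.resize(p2['pixels'][120:210,170:290,::-1],(400,300),interpolation=cv2.INTER_CUBIC)]))
E
```

```text
20.73 sl [43.45 -1.17 65.16] rot [-3.14  0.    2.9 ] F [0.4  2.24 5.7 ] [ 0.11 -0.66 -0.01] w 11.105765427157156 40.525071769952774
theta from tcp 0.09895338737503803 r 75.41852506493086 (76.9)
0.080  0.04 0.14
46 9 [49.7 51.5 53.6] | 49 57 [49.  51.  53.3] | 52 2 [99.8 99.9 99.9] | 79 21 [67.9 68.5 68.9] | 82 73 [67.1 67.7 68.5] | 85 82 [66.3 66.9 67.8] | 88 72 [65.6 66.3 67.1] | 91 63 [65.1 65.8 66.5] | 94 65 [64.4 65.1 65.8] | 97 72 [63.8 64.4 65.1] | 100 53 [63.1 63.9 64.4] | 103 62 [62.3 63.1 63.9] | 106 56 [61.7 62.4 63.4] | 109 66 [61.2 61.8 62.5] |
```

View pics/m1.png

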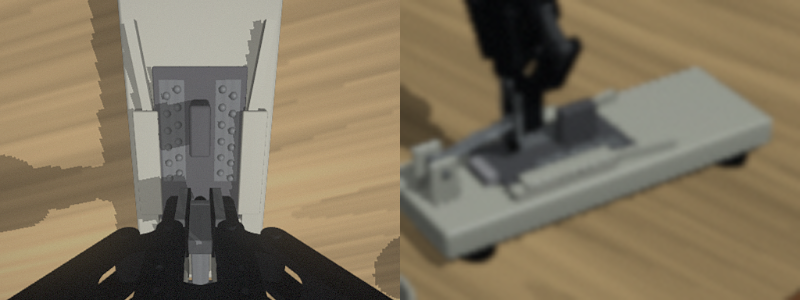

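The left half shows the insert still seated and the fingers holding the tab at (200,210). By the wrist depth the arm slopes about 0.22 rad, so the grip sits lower on the tab than planned. I lower to about 0.10 by that measure.

To row units: 0.87 cm / 75 = 0.0116, 0.23 cm / 75 = 0.0031.

Request:
{"fn": "move_arm", "kwargs": {
  "plan": [
    {"translation":[0.0008,0,0.0027],"angular":[0,0,0],"claw":1},
    {"translation":[0.0016,0,0.0053],"angular":[0,0,0],"claw":1},
    {"translation":[0.0023,0,0.008],"angular":[0,0,0],"claw":1},
    {"translation":[0.0029,0,0.0107],"angular":[0,0,0],"claw":1},
    {"translation":[0.0031,0,0.0116],"angular":[0,0,0],"claw":1},
    {"translation":[0.0031,0,0.0116],"angular":[0,0,0],"claw":1}
  ]
}}

```text
t: 21.33
tcp_pos: [0.56, -0.1348, 0.0565]
tcp_rot: [-3.141, 0.003, 2.898]
force: [1.3, 1.6, 6.6]
grip_width: 0.13
grasp_force: 40.4
```

```bash
cat > n.py <<'E'
exec(open('st.py').read())
A=[];D=[]
for i in range(3):
    p=cap('wrist'); X,u,v=cloud(p); s=tosl(X)
    A.append(s[(s[:,0]>50)&(s[:,0]<112)&(abs(s[:,1]+2)<5)&(s[:,2]>55)&(s[:,2]<75)])
    D.append(s[(s[:,0]>88)&(s[:,0]<130)&(abs(s[:,1]+2)>20)&(abs(s[:,1]+2)<44)&(s[:,2]>30)&(s[:,2]<38)])
a=np.vstack(A); D=np.vstack(D)
for _ in range(4):
    c=np.polyfit(a[:,0],a[:,2],1); a=a[abs(a[:,2]-np.polyval(c,a[:,0]))<1.5]
c=np.polyfit(a[:,0],a[:,2],1); dz=np.median(D[:,2]) if len(D) else np.nan; dsl=np.polyfit(D[:,0],D[:,2],1)[0] if len(D) else np.nan
xm=a[:,0].mean(); h=np.polyval(c,xm)-33.45-25; xb=115-xm-1.5
print('n',len(a),'x',a[:,0].min(),a[:,0].max(),'slope %.4f decks %.4f dz %.2f'%(-c[0],dsl,dz),'th height %.4f'%((h-2)/xb))
E
python3 n.py
```

```text
21.33 sl [41.06 -1.19 56.47] rot [-3.14  0.    2.9 ] F [0.84 1.9  6.64] [ 0.14 -0.43 -0.02] w 11.013252563249738 40.41168428957462
n 2342 x 71.47129597406504 100.82577525574565 slope 0.1101 decks nan dz nan th height 0.1114
```

```bash
cat >> n.py <<'E'
P=[]
q=s[(s[:,0]>-150)&(s[:,0]<-40)&(abs(s[:,1]+2)<42)&(s[:,2]>30)&(s[:,2]<39)]
q2=s[(s[:,0]>-30)&(s[:,0]<35)&(abs(abs(s[:,1]+2)-10)<2.5)&(s[:,2]>35)&(s[:,2]<43)]
for n_,k in (('deck',q),('plate',q2)):
    if len(k)>50:
        cc=np.linalg.lstsq(np.c_[k[:,:2],np.ones(len(k))],k[:,2],rcond=None)[0]; print(n_,len(k),cc,'at arm x=86:',cc@[86,-2,1])
E
python3 n.py
```

```text
21.48 sl [41.05 -1.18 56.46] rot [-3.14  0.    2.9 ] F [0.84 1.5  7.08] [ 0.11 -0.43  0.05] w 11.561678646444276 40.41864775121212
n 2349 x 71.56036927579557 100.87091289758781 slope 0.1083 decks nan dz nan th height 0.1112
deck 14301 [ 0.   -0.   33.82] at arm x=86: 34.1673471321027
plate 2565 [-0.    0.   38.74] at arm x=86: 38.683381873528425
```

To row units: 0.45 cm / 75 = 0.006, 0.08 cm / 75 = 0.0011.

Request:
{"fn": "move_arm", "kwargs": {
  "plan": [
    {"translation":[0.0003,0,0.0013],"angular":[0,0,0],"claw":1},
    {"translation":[0.0005,0,0.0027],"angular":[0,0,0],"claw":1},
    {"translation":[0.0008,0,0.004],"angular":[0,0,0],"claw":1},
    {"translation":[0.0009,0,0.0051],"angular":[0,0,0],"claw":1},
    {"translation":[0.0011,0,0.006],"angular":[0,0,0],"claw":1},
    {"translation":[0.0011,0,0.006],"angular":[0,0,0],"claw":1}
  ]
}}

```text
t: 22.13
tcp_pos: [0.5592, -0.1346, 0.0522]
tcp_rot: [-3.142, 0.003, 2.898]
force: [-0.6, 0.5, 9.5]
grip_width: 0.134
grasp_force: 40.7
```

```bash
python3 n.py
```

```text
22.13 sl [40.25 -1.15 52.16] rot [-3.14  0.    2.9 ] F [-0.73  0.37  9.49] [ 0.2  -0.32  0.  ] w 11.363444372106077 40.69328114390373
n 2410 x 68.2515779802459 96.01113659842616 slope 0.0565 decks nan dz nan th height 0.0537
deck 15051 [ 0.    0.   33.82] at arm x=86: 34.16634610902164
plate 2658 [-0.    0.   38.69] at arm x=86: 38.62204920859694
```

To row units: 0.18 cm / 75 = 0.0024, 0.15 cm / 75 = 0.002.

Request:
{"fn": "move_arm", "kwargs": {
  "plan": [
    {"translation":[0.0001,0,0.0011],"angular":[0,0,0],"claw":1},
    {"translation":[0.0003,0,0.002],"angular":[0,0,0],"claw":1},
    {"translation":[0.0003,0,0.0024],"angular":[0,0,0],"claw":1},
    {"translation":[0.0003,0,0.0024],"angular":[0,0,0],"claw":1}
  ]
}}

```text
t: 22.62
tcp_pos: [0.559, -0.1346, 0.0504]
tcp_rot: [-3.142, 0.003, 2.898]
force: [-1.0, 2.1, 11.4]
grip_width: 0.128
grasp_force: 40.8
```

```bash
python3 n.py
```

```text
22.62 sl [40.03 -1.18 50.44] rot [-3.14  0.    2.9 ] F [-1.49  1.76 11.4 ] [ 0.25 -0.2   0.02] w 10.863761758919656 40.75551979243755
n 2468 x 66.56218322350973 94.65423565449578 slope 0.0378 decks nan dz nan th height 0.0325
deck 15192 [ 0.   -0.   33.77] at arm x=86: 34.04021870114002
plate 2724 [-0.    0.   38.71] at arm x=86: 38.614861653696664
```

To row units: -13 cm / 75 = -0.1733, -12 cm / 75 = -0.16.

Request:
{"fn": "move_arm", "kwargs": {
  "plan": [
    {"translation":[0,0,0],"angular":[0,0,0],"claw":2},
    {"translation":[0,0,0],"angular":[0,0,0],"claw":3.6},
    {"translation":[0,0,0],"angular":[0,0,0],"claw":3.6},
    {"translation":[0,0,-0.0067],"angular":[0,0,0],"claw":3.6},
    {"translation":[0,0,-0.0267],"angular":[0,0,0],"claw":3.6},
    {"translation":[0,0,-0.0667],"angular":[0,0,0],"claw":3.6},
    {"translation":[0,0,-0.12],"angular":[0,0,0],"claw":3.6},
    {"translation":[0,0,-0.16],"angular":[0,0,0],"claw":3.6},
    {"translation":[0,0,-0.1733],"angular":[0,0,0],"claw":3.6},
    {"translation":[0,0,-0.1733],"angular":[0,0,0],"claw":3.6},
    {"translation":[0,0,-0.1733],"angular":[0,0,0],"claw":3.6}
  ]
}}

```text
t: 23.68
tcp_pos: [0.5568, -0.1342, 0.1777]
tcp_rot: [-3.141, -0.001, 2.898]
force: [-0.6, -0.1, -0.5]
grip_width: 0.419
grasp_force: 0.0
```

```bash
sed -i "s/s\[:,2\]<75)\]/s[:,2]<69)]/" n.py; cat >> n.py <<'E'
tp=s[(s[:,0]>25)&(s[:,0]<52)&(abs(s[:,1]+2)<8)&(s[:,2]>75)&(s[:,2]<100)]; print('tab top',len(tp),np.percentile(tp[:,2],[50,90]) if len(tp) else '')
pl=s[(s[:,0]>-60)&(s[:,0]<85)&(abs(s[:,1]+2)<26)&(s[:,2]>36.5)&(s[:,2]<41)]; print('plate x',np.percentile(pl[:,0],[.3,99.7]))
bs=s[(s[:,0]>66)&(s[:,0]<90)&(abs(s[:,1]+2)>7)&(abs(s[:,1]+2)<14)&(s[:,2]>42)&(s[:,2]<46)]; print('stop x',np.percentile(bs[:,0],[1,99]))
cv2.imwrite('pics/end.png',np.hstack([cv2.resize(p['pixels'][:,:,::-1],(400,300)),cv2.resize(cap('scene')['pixels'][120:210,170:290,::-1],(400,300),interpolation=cv2.INTER_CUBIC)]))
E
python3 n.py; python3 m.py
```

```text
23.68 sl [ 37.82  -1.28 177.72] rot [-3.14 -0.    2.9 ] F [-0.55 -0.22 -0.45] [-0.01 -0.02  0.04] w 35.618022136348166 0.0
n 1961 x 55.13398865352326 111.97131794983946 slope 0.0331 decks -0.0010 dz 33.36 th height 0.0306
deck 9237 [ 0.   -0.   33.51] at arm x=86: 33.52944992138722
plate 912 [-0.    0.   38.66] at arm x=86: 38.53689263067464
tab top 288 [88.23 89.39]
plate x [-36.44  72.91]
stop x [72.63 82.77]
wrist 628 deck 33.34383168471755 th slope 0.03485172662529339 th height 0.033551857648498364 rms 0.6357647787557169
top few 0 deck 34.23112660161543
scene 42 deck 35.24020291602159 th slope 0.00931315651038888 th height 0.030165379735731752 rms 0.8378381300738988
```

View pics/end.png

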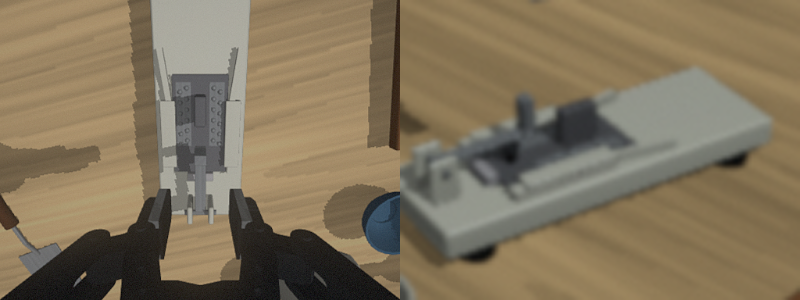

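The picture shows the insert seated against the backstop and the clip lowered onto it, with nothing touching it. The clip angle measures about 0.032 rad, which puts the foot about half in. I hand in.

```bash
python3 -c "
from bench import bot; print(bot.hand_in())"
```

```text
the job is handed in; nothing more can be done
None
```

The grater insert is seated against the back stop with a push of about 7–8 N. The clip is lowered to about 0.032 rad, so its foot is pressed in about 3 mm. I handed the job in at about 24 s with the robot clear of everything; no verdict came back.

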